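# Turn the spice carousel to bring the salt to the front

### The arm

A 7-joint arm with a two-finger parallel gripper is mounted at the origin on a cart in front of the work surface, level with it; the furniture and walls round the work are solid. World frame = base frame: x ahead of the robot, y to its left, z up, the work surface at z = 0. Lengths are in m, angles in rad, forces in N, time in s.
With the tool pointing down it reaches from about 0.35 to 0.9 m from the base axis. Payload 19.9 kg.
Tool frame: the origin (TCP) lies at the very end of the fingers, on their centre line; the grasp point (between the pads) lies 19 mm behind it; z points along the fingers, y is the line along which they close (so a half turn about z gives the same grasp; the last joint's range is limited). The gripper opens to 85 mm and grips with 20 to 120 N. Pads are 22 mm wide; open, the fingers measure 114 mm over their backs; the gripper's body (76 mm by 85 mm) begins 54 mm behind the grasp point. The pads swing forward as they close: fully open they stand 13 mm farther back than shut.
Start: joints at [-1.226, 0.417, -0.01, 1.614, 0.005, 1.111, -0.053], TCP at [0.235, 0.579, 0.231] pointing down, gripper open.
Joint ranges: [-2.81, 2.81], [-0.39, 2.02], [-1.27, 1.25], [0.06, 2.57], [-1.19, 4.33], [0.19, 2], [-2.82, 2.82]. Speed limits (rad/s): [1.89, 1.89, 2.39, 2.39, 3.01, 3.01, 3.01].

### API

Orientations are given as [roll, pitch, yaw] about the fixed x, y, z axes, in that order (R = Rz(yaw) Ry(pitch) Rx(roll)).
In Python, from rig import arm gives the robot as it stands.
- The arm moves only by the tool drive_tool, never from a script. Its argument "deltas" is a list of rows, each a list of 3 entries, a list of its own where there are three numbers: the shift along the tool's x, y, z scaled (see below), then the turn, a rotation vector about the tool's x, y, z scaled (see below), then the gripper command: -1 is fully open, 1 is shut, values between are in proportion. A call has 1 to 12 rows; each row shifts and turns the commanded pose from where the row before left it, along the tool's axes as they then stand; what a row does not reach is not made up. The controller multiplies each number of a shift by 0.025 m and each number of a turn by 6 degrees. A row lasts 1/12 s, in which the tool goes at most 41.7 mm and 7.16 degrees, less where a joint would pass 70% of its speed; a pose out of reach is approached as far as the arm can. A call with a number of a shift or a turn outside -1 to 1 is refused whole. A call with a gripper value outside its range is refused whole. The fingers move at their own pace and stop on an object; "grip_force" is the grip in N (left out, the last holds). Time passes only in rows, so rows that do not move let the fingers close. It gives the time, the measured TCP pose, the force, the opening and the grip force at its end, in the units of the state.
- arm.sense(): the state, without advancing time (a new reading comes with each control period).
- arm.snapshot(name): name is "scene" or "top"; returns a dict with "img" (400x640x3 uint8, blue, green, red), "depth" (400x640 float32, m along the optical axis (not along the pixel's ray), 0 where there is no reading), "K" (3x3 intrinsics, pixels), "R" (3x3) and "t" (3): a world point X has camera coordinates R X + t. Camera axes: x right, y down, z forward; pixel columns grow to the right and rows downward; lengths in m; the calibration is good to about 2 mm. A picture is of the moment at which its call begins.
- arm.close_job(): hands the job in; it is judged then, once.
The state is a dict: "time": time; "q": joint angles; "joint_vel": joint speeds; "joint_torque": joint torques, N m; "ee_pos": TCP position; "orientation": TCP orientation; "wrist_force": force on the tool from outside, world axes, zero at the start; "torque": the same for the moment, N m; "width": finger opening in m; "grasp_force": force on a finger pad.
Only numpy, scipy, OpenCV 4.12 (cv2) and the standard library are available. Lean on these libraries where they do the work, as an engineer would, in place of code of your own. Each camera call takes 0.05 s, during which the arm holds its last target. There are 200 camera calls.

### The job

Bring the salt shaker to the front of the spice carousel: push the pegs on the turntable's rim with the fingertips, gently, until the shaker stands right behind the fixed red pointer, and leave it at rest there. Do not touch, tip or lift the shaker or the spice jars riding on the turntable, and do not disturb the two mugs and the tin that stand beside it.

Things in the scene. Friction and masses are not known exactly. Their poses are not given: they have to be found in the camera images.
- carousel: fixed black foot of the spice carousel; origin on the worktop, on the turntable's axis. Its -x axis is the line of the red pointer, a fixed low tongue on the worktop, 22 mm wide, that sticks out in front from under the disc to 173 mm from the axis, on the robot's side, up to 0.3 rad askew.
- disc_top (a point): centre of the top of the pale wooden turntable disc, which turns over the foot: 280 mm across, top 30 mm above the worktop. Eight dark upright wooden pegs stand on its rim, centred 130 mm from the axis, 45 degrees apart, 14 to 17 mm thick, their tops 100 mm above the worktop.
- turntable (a joint): disc's turning angle, rad, growing anticlockwise seen from above, no stops; at 0 one peg is in line with the pointer (at value q the pegs are q + k x 45 degrees from it). It turns with light, even friction (about 1 N at the pegs) and stays where it is left; shaker and jars ride along on it by friction.
- salt: salt shaker: clear body with white salt and a light grey cap, 44 mm across and 90 mm tall, standing loose on the turntable about 64 mm from the axis; origin at the centre of its underside
- spice_a: spice jar with a dark lid, 41 mm across and 105 mm tall, standing loose on the turntable; origin at the centre of its underside
- spice_b: spice jar with a dark lid, 41 mm across and 105 mm tall, standing loose on the turntable; origin at the centre of its underside
- spice_c: spice jar with a dark lid, 41 mm across and 105 mm tall, standing loose on the turntable; origin at the centre of its underside
- spice_d: spice jar with a dark lid, 41 mm across and 105 mm tall, standing loose on the turntable; origin at the centre of its underside
- green_mug: loose mug, dark green above and white below, 82x112 mm and 94 mm tall, on the worktop about 0.27 m to the left of the turntable's axis; origin at the centre of its underside
- grey_mug: loose pale grey mug, 82x114 mm and 91 mm tall, on the worktop about 0.27 m to the right of the turntable's axis; origin at the centre of its underside
- tin: loose red food tin, 75 mm across and 58 mm tall, on the worktop to the right of and behind the turntable; origin at the centre of its underside
Mind the look-alikes: they are no part of the job. What is shaped like the spice_a but purple is not meant.

How it is judged:
By the outcome, as a careful person would: the job done as asked, in the order asked, and still so for the second after the job is handed in, with the robot touching nothing.
It also fails if it takes over 54 s, if anything falls off the work surface, if the arm or the gripper's body presses on something with over 40 N, if the wrist force passes 120 N, or if a joint passes its speed limit or range.

## Working session

There is one attempt and no reset: what is moved stays moved. The work goes in short steps, Python scripts to look and compute and a tool call to move; the robot and the scene stay as the last step left them, time stands still between calls to the robot, and variables do not carry over. Pictures are saved under pics/ and viewed, at most 10 in all, crops included, and the job is handed in when it is done.

Besides the shell and the picture viewer there is one more tool, called after ">>>" in YAML: its name, and indented under it one key for each argument. drive_tool: Moves the arm, as the interface text tells. Its arguments: {"type":"object","properties":{"deltas":{"type":"array","items":{"type":"array"}},"grip_force":{"type":"number"}},"required":["deltas"]}

```bash
ls; mkdir -p pics; python3 - <<'E'
from rig import arm
import cv2,numpy as np,pickle
d={}
for n in("scene","top"):
    s=arm.snapshot(n);d[n]=s;cv2.imwrite(f"pics/{n}0.png",s["img"]);print(n,s["K"].tolist(),s["R"].round(4).tolist(),s["t"].round(4).tolist())
pickle.dump(d,open("s0.pkl","wb"))
s=arm.sense();print({k:np.round(v,3).tolist() for k,v in s.items()})
E
```

```text
pics
scene [[456.542768596084, 0.0, 320.2917453694932], [0.0, 456.542768596084, 194.78722907212122], [0.0, 0.0, 1.0]] [[0.75, -0.6612, -0.014], [-0.2809, -0.2993, -0.9119], [0.5988, 0.6879, -0.4102]] [-0.3784, 0.1923, 1.0465]
top [[375.6772009145033, 0.0, 316.28196878020634], [0.0, 375.6772009145033, 202.39068552849878], [0.0, 0.0, 1.0]] [[0.0241, -0.9992, 0.0315], [-0.9923, -0.0277, -0.1207], [0.1215, -0.0284, -0.9922]] [0.0054, 0.5143, 0.8884]
{'time': 0.1, 'q': [-1.226, 0.418, -0.01, 1.614, 0.005, 1.111, -0.053], 'joint_vel': [0.002, -0.001, 0.0, -0.001, -0.001, -0.0, -0.001], 'joint_torque': [0.001, -86.583, 0.681, -43.564, 0.019, 0.005, -0.0], 'ee_pos': [0.235, 0.579, 0.231], 'orientation': [-3.14, 0.0, 2.756], 'wrist_force': [0.161, -0.369, -0.483], 'torque': [0.025, 0.01, 0.0], 'grasp_force': 0.0, 'width': 0.086}
```

View pics/scene0.png

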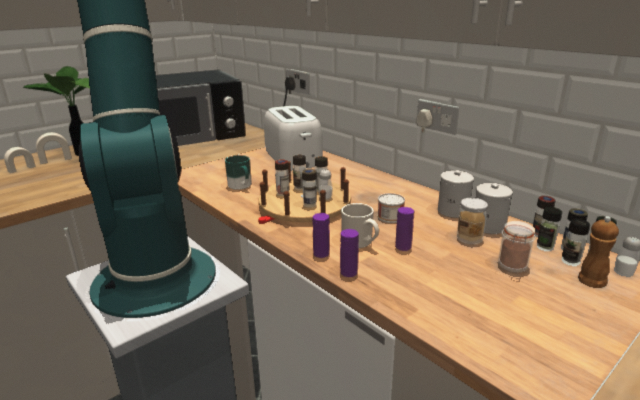

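View pics/top0.png

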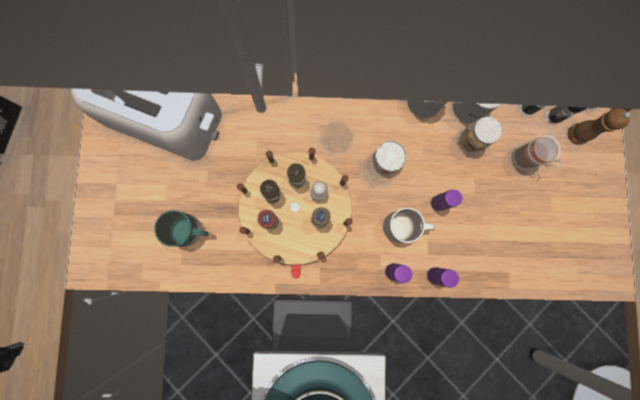

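The top view shows the disc centred near (295,208) and the red pointer tip at (296,271). The light cap at (319,190) is the salt candidate. The four dark lids are at (270,190), (297,175), (267,219) and (321,216). The purple jars at (447,200), (400,273) and (443,277) are look-alikes. Next I'll measure, with one enlarged crop to confirm the salt.

```bash
cat >h.py <<'E'
import numpy as np,cv2
def ray(s,px,z):
    K,R,t=s["K"],s["R"],s["t"];c=-R.T@t
    d=R.T@np.linalg.inv(K)@np.array([px[0],px[1],1.]);return c+d*(z-c[2])/d[2]
def proj(s,X):
    p=s["K"]@(s["R"]@np.asarray(X)+s["t"]);return p[:2]/p[2]
def cloud(s):
    K,R,t=s["K"],s["R"],s["t"];v,u=np.mgrid[:400,:640];d=s["depth"]
    P=np.stack([(u-K[0,2])/K[0,0]*d,(v-K[1,2])/K[1,1]*d,d],-1);return (P-t)@R
def blobs(m,lo,hi=1e9):
    n,l,st,c=cv2.connectedComponentsWithStats(m.astype(np.uint8));return [(c[i],st[i,4]) for i in range(1,n) if lo<=st[i,4]<=hi]
E
python3 - <<'E'
from h import *;import pickle
d=pickle.load(open("s0.pkl","rb"));s=d["top"];P=cloud(s);im=s["img"].astype(int)
roi=np.zeros((400,640),bool);roi[135:285,225:365]=1
z=P[...,2]
m=roi&(abs(z-.03)<.006)&(s["depth"]>0)
pts=P[m][:,:2]; h=cv2.convexHull(pts.astype(np.float32));c,r=cv2.minEnclosingCircle(h);print("disc",c,r)
for lo,hi,n in((.115,.15,"jar"),(.085,.128,"mid"),):
    for b,a in blobs(roi&(z>lo)&(z<hi),6):print(n,b.round(1),a,ray(s,b,.13 if n=="jar" else .1).round(3))
mask=roi&(im[...,2]>120)&(im[...,1]<70)&(im[...,0]<70)
print("red",blobs(mask,5));v,u=np.nonzero(mask);print(u.min(),u.max(),v.min(),v.max())
c=s["img"][140:285,225:365];cv2.imwrite("pics/crop.png",cv2.resize(c,None,fx=4,fy=4,interpolation=2))
for q in((447,200),(407,226),(180,230),(390,158)):print(q,ray(s,q,.09).round(3))
E
```

```text
disc (0.5018843412399292, 0.0703916847705841) 0.13956964015960693
jar [295.9 172.5] 287 [0.567 0.068 0.13 ]
jar [269.1 188.9] 292 [0.529 0.125 0.13 ]
jar [319.5 187.5] 101 [0.535 0.015 0.13 ]
jar [320.9 216.2] 281 [0.472 0.011 0.13 ]
jar [266.5 218.7] 283 [0.463 0.128 0.13 ]
mid [311.8 150.9] 42 [0.624 0.034 0.1  ]
mid [268.9 154. ] 44 [0.614 0.132 0.1  ]
mid [297.5 180.7] 63 [0.554 0.065 0.1  ]
mid [344.7 178.4] 45 [ 0.563 -0.043  0.1  ]
mid [319.2 189. ] 202 [0.536 0.015 0.1  ]
mid [240.2 186.4] 46 [0.537 0.193 0.1  ]
mid [273.2 196.4] 59 [0.516 0.118 0.1  ]
mid [272.7 223.3] 40 [0.456 0.117 0.1  ]
mid [318. 224.] 20 [0.457 0.016 0.1  ]
mid [348.7 221.2] 43 [ 0.465 -0.053  0.1  ]
mid [242.8 229.9] 44 [0.439 0.183 0.1  ]
mid [320.5 255. ] 44 [0.388 0.008 0.1  ]
mid [276.3 258.6] 47 [0.378 0.106 0.1  ]
red [(array([265.        , 212.33333333]), np.int32(6)), (array([260.66666667, 214.66666667]), np.int32(6))]
259 273 212 225
(447, 200) [ 0.521 -0.282  0.09 ]
(407, 226) [ 0.458 -0.189  0.09 ]
(180, 230) [0.436 0.325 0.09 ]
(390, 158) [ 0.616 -0.149  0.09 ]
```

View pics/crop.png

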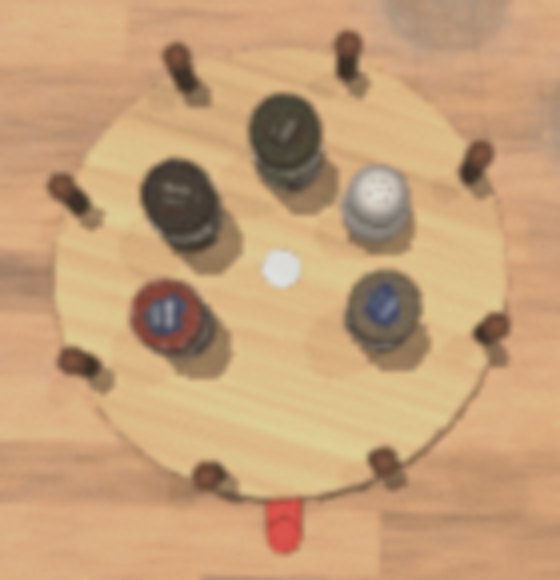

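The crop confirms the shaker: a light perforated cap at crop (378,200), the only pale cap on the disc. The red pointer is at crop (284,525), and the pegs stand at eight places round the rim.

```bash
python3 - <<'E'
from h import *;import pickle
from scipy.optimize import least_squares
d=pickle.load(open("s0.pkl","rb"));s=d["top"];P=cloud(s);z=P[...,2]
hsv=cv2.cvtColor(s["img"],cv2.COLOR_BGR2HSV)
m=((hsv[...,0]<8)|(hsv[...,0]>172))&(hsv[...,1]>150)&(hsv[...,2]>110);m[:262]=0;m[290:]=0;m[:,:270]=0;m[:,330:]=0
v,u=np.nonzero(m);print(len(u),"zpt",np.median(z[m]))
zp=np.median(z[m]);Q=np.array([ray(s,(a,b),zp)[:2] for a,b in zip(u,v)]);pc=Q.mean(0);print("pointer mean",pc,Q.min(0),Q.max(0))
pk=[(311.8,150.9),(268.9,154),(344.7,178.4),(240.2,186.4),(348.7,221.2),(242.8,229.9),(320.5,255),(276.3,258.6)]
pg=np.array([ray(s,p,.096)[:2] for p in pk])
f=lambda x:np.r_[(np.hypot(*(pg-x[:2]).T)-.13)]
r=least_squares(f,[.5,.07]);c=r.x;print("axis",c,r.fun.round(4))
ang=np.degrees(np.arctan2(*(pg-c).T[::-1]));print("peg angles",ang.round(1), "q mod45",(ang%45).round(1))
pa=np.degrees(np.arctan2(*(pc-c)[::-1]));print("pointer ang",pa,"tip r",np.hypot(*(Q-c).T).max())
# salt cap top
for zz in(.09,): 
  mm=(z>.078+0)&(np.hypot(P[...,0]-.535,P[...,1]-.015)<.04)
  print("salt zmax",z[mm].max(),P[mm&(z>z[mm].max()-.006)].mean(0), mm.sum(),P[mm].mean(0))
# scene-view pointer and salt
t=d["scene"];Pt=cloud(t);h2=cv2.cvtColor(t["img"],cv2.COLOR_BGR2HSV)
m=((h2[...,0]<8)|(h2[...,0]>172))&(h2[...,1]>150)&(h2[...,2]>110);m[:205]=0;m[230:]=0;m[:,:250]=0;m[:,280:]=0
print("scene ptr",m.sum(),Pt[m].mean(0), "prj",proj(t,[*c,.03]))
mm=(Pt[...,2]>.05)&(np.hypot(Pt[...,0]-.53,Pt[...,1]-.015)<.035)&(t["depth"]>0);print("salt scene",mm.sum(),Pt[mm].mean(0),Pt[mm].max(0),Pt[mm].min(0))
for n,cx,cy in(("green",.436,.325),("grey",.458,-.189)):
  mm=(z>.03)&(np.hypot(P[...,0]-cx,P[...,1]-cy)<.09);print(n,P[mm].min(0),P[mm].max(0))
E
```

```text
96 zpt 0.01125272739228846
pointer mean [0.34702964 0.06489662] [0.3317319  0.05612139] [0.36087381 0.07378973]
axis [0.50149979 0.07019716] [-0.0007 -0.0006 -0.0007 -0.0008 -0.0007 -0.0006 -0.0005 -0.0008]
peg angles [ -16.3   28.7  -61.4   73.7 -106.3  118.7 -151.4  163.7] q mod45 [28.7 28.7 28.6 28.7 28.7 28.7 28.6 28.7]
pointer ang -178.03470510909813 tip r 0.1698706679291757
salt zmax 0.12064585160200073 [0.5368065  0.01464013 0.11741769] 223 [0.53348308 0.01569031 0.1089944 ]
scene ptr 74 [0.33761076 0.04576816 0.01851574] prj [304.08679917 195.79872131]
salt scene 279 [0.52905591 0.00291536 0.08835474] [0.55281248 0.0286355  0.12301794] [ 0.51371703 -0.01209227  0.0500534 ]
green [0.39956168 0.27045168 0.03019442] [0.48047421 0.38110366 0.0963501 ]
grey [ 0.36822431 -0.25869718  0.03025089] [ 0.50002837 -0.14919784  0.10564319]
```

>>> drive_tool:
  deltas:
    - [[-0.4,-0.4,0],[0,0,0],1]
    - [[-0.83,-0.815,0],[0,0,0],1]
    - [[-0.83,-0.815,0],[0,0,0],1]
    - [[-0.83,-0.815,0],[0,0,0],1]
    - [[-0.83,-0.815,0],[0,0,0],1]
    - [[-0.83,-0.815,0],[0,0,0],1]
    - [[-0.83,-0.815,0],[0,0,0],1]
    - [[-0.83,-0.815,0],[0,0,0],1]
    - [[-0.83,-0.815,0],[0,0,0],1]
    - [[-0.83,-0.815,0],[0,0,0],1]
    - [[-0.83,-0.815,0],[0,0,0],1]
    - [[-0.4,-0.4,0],[0,0,0],1]

```text
time: 1.1
ee_pos: [0.3628, 0.283, 0.2312]
orientation: [-3.141, 0.0, 2.753]
wrist_force: [0.7, 0.4, 0.6]
width: -0.0003
grasp_force: 0.0
```

>>> drive_tool:
  deltas:
    - [[-0.6,-0.6,0],[0,0,0.5],1]
    - [[-0.9,-0.95,0],[0,0,0],1]
    - [[-0.95,-0.9,0],[0,0,0],1]
    - [[-0.95,-0.9,0],[0,0,0],1]
    - [[-0.95,-0.9,0],[0,0,0],1]
    - [[-0.95,-0.9,0],[0,0,0],1]
    - [[-0.95,-0.9,0],[0,0,0],1]
    - [[-0.95,-0.9,0],[0,0,0],1]
    - [[-0.95,-0.9,0],[0,0,0],1]
    - [[-0.95,-0.9,0],[0,0,0],1]
    - [[-0.9,-0.9,0],[0,0,0],1]
    - [[-0.5,-0.5,0],[0,0,0],1]

```text
time: 2.1
ee_pos: [0.4933, -0.0583, 0.2313]
orientation: [-3.141, 0.001, 2.698]
wrist_force: [-0.9, 0.4, 0.3]
width: 0.0002
grasp_force: 0.0
```

>>> drive_tool:
  deltas:
    - [[0,0,0],[0,0,0.8],1]
    - [[0,0,0],[0,0,0.9],1]
    - [[0,0,0],[0,0,0.9],1]
    - [[0,0,0],[0,0,0.9],1]
    - [[0,0,0],[0,0,0.9],1]
    - [[0,0,0],[0,0,0.9],1]
    - [[0,0,0],[0,0,0.9],1]
    - [[0,0,0],[0,0,0.9],1]
    - [[0,0,0],[0,0,0.9],1]
    - [[0,0,0],[0,0,0.9],1]
    - [[0,0,0],[0,0,0.9],1]
    - [[0,0,0],[0,0,0.8],1]

```text
time: 3.1
ee_pos: [0.4926, -0.0549, 0.2312]
orientation: [-3.141, 0.0, 1.586]
wrist_force: [-0.6, -1.2, -0.9]
width: -0.0001
grasp_force: 0.0
```

>>> drive_tool:
  deltas:
    - [[-0.2,0.45,0],[0,0,0],1]
    - [[0,0,0.4],[0,0,0],1]
    - [[0,0,0.8],[0,0,0],1]
    - [[0,0,0.9],[0,0,0],1]
    - [[0,0,0.9],[0,0,0],1]
    - [[0,0,0.9],[0,0,0],1]
    - [[0,0,0.8],[0,0,0],1]
    - [[0,0,0.7],[0,0,0],1]
    - [[0,0,0.5],[0,0,0],1]
    - [[0,0,0.4],[0,0,0],1]
    - [[0,0,0.1],[0,0,0],1]
    - [[0,0,0],[0,0,0],1]

```text
time: 4.1
ee_pos: [0.5037, -0.0595, 0.0708]
orientation: [-3.14, 0.0, 1.593]
wrist_force: [0.6, 0.2, -1.2]
width: 0.0001
grasp_force: 0.0
```

>>> drive_tool:
  deltas:
    - [[0,-0.12,0],[0,0,0.4],1]
    - [[0,-0.12,0],[0,0,0.22],1]
    - [[0,-0.12,0],[0,0,0.22],1]
    - [[0,-0.12,0],[0,0,0.22],1]
    - [[0,-0.12,0],[0,0,0.22],1]
    - [[0,-0.12,0],[0,0,0.22],1]
    - [[0,-0.12,0],[0,0,0.22],1]
    - [[0,-0.12,0],[0,0,0.22],1]
    - [[0,-0.14,0],[0,0,0.26],1]
    - [[0,-0.16,0],[0,0,0.29],1]
    - [[0,-0.18,0],[0,0,0.33],1]
    - [[0,-0.2,0],[0,0,0.367],1]

```text
time: 5.1
ee_pos: [0.4636, -0.0537, 0.0714]
orientation: [3.141, 0.0, 1.257]
wrist_force: [0.5, -0.3, -0.0]
width: 0.0003
grasp_force: 0.4
```

>>> drive_tool:
  deltas:
    - [[0,-0.2,0],[0,0,0.367],1]
    - [[0,-0.2,0],[0,0,0.367],1]
    - [[0,-0.2,0],[0,0,0.367],1]
    - [[0,-0.2,0],[0,0,0.367],1]
    - [[0,-0.2,0],[0,0,0.367],1]
    - [[0,-0.2,0],[0,0,0.367],1]
    - [[0,-0.2,0],[0,0,0.367],1]
    - [[0,-0.2,0],[0,0,0.367],1]
    - [[0,-0.18,0],[0,0,0.33],1]
    - [[0,-0.14,0],[0,0,0.257],1]
    - [[0,-0.1,0],[0,0,0.184],1]
    - [[0,-0.06,0],[0,0,0.11],1]

```text
time: 6.1
ee_pos: [0.418, -0.0291, 0.0713]
orientation: [-3.142, 0.0, 0.858]
wrist_force: [0.5, -0.4, -0.0]
width: -0.0003
grasp_force: 0.2
```

```bash
cat >m.py <<'E'
from h import *;from rig import arm;import sys
s=arm.snapshot("top");P=cloud(s);z=P[...,2];c=np.array([.5015,.0702]);hsv=cv2.cvtColor(s["img"],cv2.COLOR_BGR2HSV)
r=np.hypot(P[...,0]-c[0],P[...,1]-c[1])
for b,a in blobs((z>.085)&(z<.11)&(r>.112)&(r<.15),12,90):
    g=ray(s,b,.096)[:2]-c;print("peg",b.round(),a,np.degrees(np.arctan2(g[1],g[0])).round(1),np.hypot(*g).round(3))
m=(z>.105)&(z<.15)&(r<.1)
for b,a in blobs(m,60):
    x=hsv[int(b[1]),int(b[0])];g=ray(s,b,.132)[:2]-c;g2=ray(s,b,.117)[:2]-c
    print("jar",b.round(1),a,x,"z",z[int(b[1]),int(b[0])].round(3),np.degrees(np.arctan2(g[1],g[0])).round(1),np.hypot(*g).round(3),"as salt",np.degrees(np.arctan2(g2[1],g2[0])).round(1),np.hypot(*g2).round(3))
e=arm.sense();p=np.array(e["ee_pos"]);g=p[:2]-c;print("tcp",p.round(4),"th",np.degrees(np.arctan2(g[1],g[0])).round(1),"r",np.hypot(*g).round(4),"yaw",np.degrees(e["orientation"][2]).round(1),e["time"])
if len(sys.argv)>1:cv2.imwrite(sys.argv[1],cv2.resize(s["img"][130:290,205:385],None,fx=3,fy=3))
E
python3 m.py pics/a.png
```

```text
peg [302. 149.] 46 -5.5 0.129
peg [260. 160.] 45 39.4 0.129
peg [339. 170.] 44 -50.6 0.13
peg [237. 197.] 46 84.6 0.13
peg [249. 239.] 45 129.5 0.129
peg [287. 261.] 45 174.5 0.129
jar [281.1 177.6] 304 [18 57 89] z 0.136 29.5 0.06 as salt 29.1 0.063
jar [312.4 178.8] 289 [ 17  50 108] z 0.134 -36.8 0.065 as salt -35.5 0.067
jar [262.3 200.7] 291 [128  14 148] z 0.136 89.7 0.069 as salt 88.2 0.07
jar [321.2 202.6] 93 [ 21  20 219] z 0.12 -90.0 0.059 as salt -88.2 0.06
jar [305.5 227.9] 180 [112  82 112] z 0.134 -154.6 0.062 as salt -154.2 0.061
tcp [ 0.4179 -0.029   0.0713] th -130.1 r 0.1297 yaw 49.2 6.15
```

View pics/a.png

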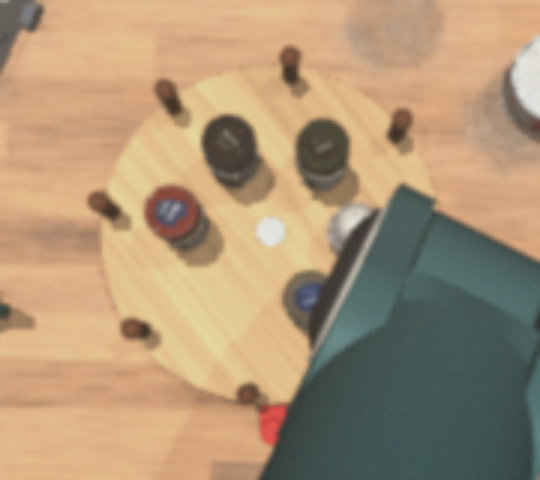

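The picture shows the disc turned about 34°. All the jars are upright, and the salt at crop (352,228) is partly hidden by the arm. I'll carry on along the arc.

>>> drive_tool:
  deltas:
    - [[0,-0.06,0],[0,0,0.11],1]
    - [[0,-0.1,0],[0,0,0.184],1]
    - [[0,-0.14,0],[0,0,0.257],1]
    - [[0,-0.18,0],[0,0,0.33],1]
    - [[0,-0.2,0],[0,0,0.367],1]
    - [[0,-0.2,0],[0,0,0.367],1]
    - [[0,-0.2,0],[0,0,0.367],1]
    - [[0,-0.2,0],[0,0,0.367],1]
    - [[0,-0.2,0],[0,0,0.367],1]
    - [[0,-0.2,0],[0,0,0.367],1]
    - [[0,-0.2,0],[0,0,0.367],1]
    - [[0,-0.2,0],[0,0,0.367],1]

```text
time: 7.15
ee_pos: [0.3858, 0.0111, 0.0713]
orientation: [3.141, -0.0, 0.457]
wrist_force: [1.5, -1.1, -0.5]
width: 0.0001
grasp_force: 0.4
```

>>> drive_tool:
  deltas:
    - [[0,-0.2,0],[0,0,0.367],1]
    - [[0,-0.2,0],[0,0,0.367],1]
    - [[0,-0.2,0],[0,0,0.367],1]
    - [[0,-0.2,0],[0,0,0.367],1]
    - [[0,-0.2,0],[0,0,0.367],1]
    - [[0,-0.2,0],[0,0,0.367],1]
    - [[0,-0.2,0],[0,0,0.367],1]
    - [[0,-0.2,0],[0,0,0.367],1]
    - [[0,-0.18,0],[0,0,0.33],1]
    - [[0,-0.14,0],[0,0,0.257],1]
    - [[0,-0.1,0],[0,0,0.184],1]
    - [[0,-0.06,0],[0,0,0.11],1]

```text
time: 8.15
ee_pos: [0.3716, 0.0609, 0.0713]
orientation: [3.141, 0.0, 0.059]
wrist_force: [0.2, -0.5, 0.7]
width: -0.0003
grasp_force: 0.2
```

```bash
python3 m.py
```

```text
peg [302. 149.] 42 -6.0 0.129
peg [260. 159.] 45 39.0 0.129
peg [339. 170.] 42 -51.0 0.129
peg [238. 196.] 46 84.0 0.129
peg [351. 211.] 42 -96.0 0.13
peg [248. 239.] 47 129.1 0.129
jar [302.6 175.8] 295 [16 58 84] z 0.135 -16.5 0.061 as salt -15.6 0.063
jar [273.1 178.9] 292 [124  12 144] z 0.136 43.7 0.068 as salt 43.0 0.071
jar [323.8 198.8] 283 [ 16  48 112] z 0.134 -82.6 0.065 as salt -80.9 0.066
jar [313.6 225.1] 189 [ 35   7 223] z 0.12 -138.4 0.066 as salt -137.6 0.066
jar [288.2 226.3] 74 [ 18  61 113] z 0.134 168.7 0.055 as salt 167.8 0.054
tcp [0.3716 0.061  0.0713] th -175.9 r 0.1302 yaw 3.4 8.2
```

>>> drive_tool:
  deltas:
    - [[0,-0.06,0],[0,0,0.11],1]
    - [[0,-0.1,0],[0,0,0.184],1]
    - [[0,-0.14,0],[0,0,0.257],1]
    - [[0,-0.18,0],[0,0,0.33],1]
    - [[0,-0.2,0],[0,0,0.367],1]
    - [[0,-0.2,0],[0,0,0.367],1]
    - [[0,-0.2,0],[0,0,0.367],1]
    - [[0,-0.2,0],[0,0,0.367],1]
    - [[0,-0.2,0],[0,0,0.367],1]
    - [[0,-0.2,0],[0,0,0.367],1]
    - [[0,-0.2,0],[0,0,0.367],1]
    - [[0,-0.2,0],[0,0,0.367],1]

```text
time: 9.2
ee_pos: [0.378, 0.1122, 0.0713]
orientation: [3.142, -0.0, -0.342]
wrist_force: [1.5, -2.3, -0.3]
width: -0.0002
grasp_force: 0.4
```

>>> drive_tool:
  deltas:
    - [[0,-0.2,0],[0,0,0.367],1]
    - [[0,-0.2,0],[0,0,0.367],1]
    - [[0,-0.2,0],[0,0,0.367],1]
    - [[0,-0.18,0],[0,0,0.33],1]
    - [[0,-0.17,0],[0,0,0.31],1]
    - [[0,-0.15,0],[0,0,0.275],1]
    - [[0,-0.12,0],[0,0,0.22],1]
    - [[0,-0.1,0],[0,0,0.184],1]
    - [[0,-0.08,0],[0,0,0.147],1]
    - [[0,-0.06,0],[0,0,0.11],1]
    - [[0,-0.03,0],[0,0,0.055],1]
    - [[0,0,0],[0,0,0],1]

```text
time: 10.2
ee_pos: [0.3947, 0.1451, 0.0713]
orientation: [3.142, -0.0, -0.626]
wrist_force: [0.3, -0.9, 0.4]
width: -0.0003
grasp_force: 0.0
```

```bash
python3 m.py
```

```text
peg [296. 148.] 41 0.1 0.129
peg [256. 163.] 45 45.1 0.129
peg [335. 165.] 44 -44.8 0.129
peg [237. 202.] 44 90.2 0.129
peg [351. 205.] 43 -89.8 0.129
peg [334. 245.] 42 -134.9 0.129
peg [293. 262.] 47 -179.8 0.13
jar [292.6 171.2] 285 [124  13 152] z 0.134 4.4 0.068 as salt 4.6 0.071
jar [317.5 186.9] 285 [17 62 86] z 0.135 -55.8 0.061 as salt -54.2 0.063
jar [319.4 218.1] 278 [ 18  48 117] z 0.134 -121.1 0.066 as salt -120.0 0.066
jar [268.5 218.1] 263 [113  73 125] z 0.134 124.5 0.065 as salt 122.9 0.066
jar [295.1 232.4] 190 [ 38   9 215] z 0.122 -176.1 0.066 as salt -176.4 0.066
tcp [0.3947 0.145  0.0713] th 145.0 r 0.1304 yaw -35.8 10.25
```

>>> drive_tool:
  deltas:
    - [[0,-0.03,0],[0,0,0.05],1]
    - [[0,-0.04,0],[0,0,0.07],1]
    - [[0,-0.04,0],[0,0,0.07],1]
    - [[0,-0.03,0],[0,0,0.05],1]
    - [[0,0,0],[0,0,0],1]
    - [[0,0,0],[0,0,0],1]

```text
time: 10.75
ee_pos: [0.3968, 0.1479, 0.0713]
orientation: [-3.142, -0.0, -0.65]
wrist_force: [-0.9, -0.5, -0.6]
width: 0.0001
grasp_force: 0.0
```

```bash
python3 m.py pics/b.png | egrep "190|18.\]|salt|tcp"
```

```text
jar [293.5 171. ] 284 [120  13 138] z 0.135 2.7 0.068 as salt 3.0 0.071
jar [317.9 187.6] 295 [15 58 88] z 0.134 -57.4 0.061 as salt -55.7 0.063
jar [268. 217.] 251 [114  80 121] z 0.132 122.3 0.065 as salt 120.7 0.065
jar [319.  218.8] 281 [ 17  51 105] z 0.137 -122.7 0.066 as salt -121.6 0.066
jar [294.4 232.4] 186 [ 42   6 222] z 0.121 -177.3 0.066 as salt -177.7 0.066
tcp [0.3968 0.1479 0.0713] th 143.4 r 0.1304 yaw -37.3 10.8
```

View pics/b.png

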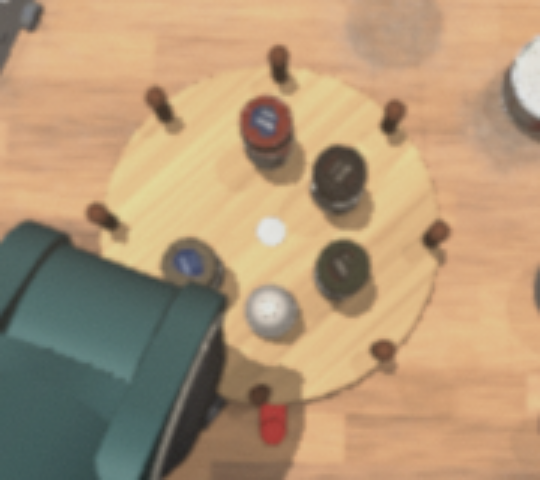

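The shaker at crop (272,312) is in line with the axis (271,232) and the pointer (273,425). I'll back off the peg and rise.

>>> drive_tool:
  deltas:
    - [[0,0.15,0],[0,0,0],1]
    - [[0,0.25,0],[0,0,0],1]
    - [[0,0.15,0],[0,0,0],1]
    - [[0,0,-0.4],[0,0,0],1]
    - [[0,0,-0.8],[0,0,0],1]
    - [[0,0,-0.9],[0,0,0],1]
    - [[0,0,-0.9],[0,0,0],1]
    - [[0,0,-0.9],[0,0,0],1]
    - [[0,0,-0.9],[0,0,0],1]
    - [[0,0,-0.6],[0,0,0],1]
    - [[0,0,-0.3],[0,0,0],1]
    - [[0,0,0],[0,0,0],1]

```text
time: 11.8
ee_pos: [0.3886, 0.1372, 0.2148]
orientation: [-3.138, 0.002, -0.65]
wrist_force: [0.8, -0.3, -0.2]
width: 0.0001
grasp_force: 0.0
```

```bash
python3 m.py | egrep "salt|tcp"
```

```text
jar [293.5 171.2] 290 [125  10 149] z 0.137 2.7 0.068 as salt 3.0 0.071
jar [317.9 187.6] 297 [16 61 88] z 0.137 -57.5 0.061 as salt -55.9 0.063
jar [270.9 216. ] 157 [114  69 111] z 0.137 123.6 0.058 as salt 121.8 0.059
jar [319.  218.9] 282 [ 17  49 105] z 0.134 -122.8 0.066 as salt -121.7 0.066
jar [294.5 232.4] 187 [ 42   6 222] z 0.119 -177.2 0.066 as salt -177.6 0.066
tcp [0.3882 0.1373 0.2139] th 149.4 r 0.1317 yaw -37.2 11.85
```

The salt is unmoved at -177.7° against the pointer's -178.0°, so I'm handing in.

```bash
python3 -c "
from rig import arm
print(arm.close_job())"
```

```text
the job is handed in; nothing more can be done
None
```

The salt shaker stands behind the red pointer, within about half a degree by camera measurement; the turntable is at rest, the arm is clear, and the job was handed in at about 12 s.

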